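# Sweep the tumbled stones off the choosing board into their crate

### The arm

A 6-joint arm with a two-finger parallel gripper is mounted at the origin on the work surface. World frame = base frame: x ahead of the robot, y to its left, z up, the work surface at z = 0. Lengths are in m, angles in rad, forces in N, time in s.
With the tool pointing down it reaches from about 0.375 to 0.9 m from the base axis. Payload 3.1 kg.
Tool frame: the origin (TCP) lies on the centre line of the jaws, within the pads' length; the fingertips stand ahead of it and the grasp point (between the pads) lies 3 mm ahead of it (robot.tip_reach is the z of the fingertips in the tool frame, in m); z points along the fingers, y is the line along which they close (so a half turn about z gives the same grasp; the last joint's range is limited). The gripper opens to 87 mm and grips with 3 to 60 N. Pads are 19 mm wide; open, the fingers measure 117 mm over their backs; the gripper's body (75 mm by 190 mm) begins 51 mm behind the grasp point.
Start: joints at [1.01, 0.527, 1.433, -0, 1.181, -0.178], TCP at [0.233, 0.58, 0.245] pointing down, gripper open.
Joint ranges: [-3.08, 3.08], [-0.75, 2.2], [0.22, 2.44], [-1.43, 4.57], [0, 2.65], [-2.85, 2.85]. Speed limits (rad/s): [2.79, 2.79, 3.14, 3.14, 3.14, 3.14].

### API

Orientations are given as a unit quaternion [x, y, z, w].
In Python, from rig import sensors, eyes, ticket, robot gives the robot as it stands.
- The arm moves only by the tool drive_tool, never from a script. Its argument "deltas" is a list that holds one entry, the list of rows, each a list of 6 numbers: the shift along the tool's x, y, z in mm, then the turn, a rotation vector about the tool's x, y, z in rad. A call has 1 to 8 rows; each row shifts and turns the commanded pose from where the row before left it, along the tool's axes as they then stand; what a row does not reach is not made up. A row lasts 1/12 s, in which the tool goes at most 41.7 mm and 7.16 degrees, less where a joint would pass 70% of its speed; a pose out of reach is approached as far as the arm can. A call is refused whole if a number of a shift passes 41.7 or a number of a turn 0.125, either way. A call with a gripper value outside its range is refused whole. "gripper" is the opening in per cent of the stroke, from 0 (shut) to 100 (fully open), set as the call begins (left out, the last holds). The fingers move at their own pace and stop on an object; "squeeze" is the grip in N (left out, the last holds). Time passes only in rows, so rows that do not move let the fingers close. It gives the time, the measured TCP pose, the force, the opening and the grip force at its end, in the units of the state.
- sensors.get_obs(): the state, without advancing time (a new reading comes with each control period).
- eyes.camera(name): name is "scene" or "top" or "wrist"; returns a dict with "img" (400x640x3 uint8, red, green, blue), "fov_y" (degrees; the focal length in pixels is half the picture's height over the tangent of half this angle, whatever the lens; pixels are square), "cx", "cy" (the principal point, pixels), "xyz" and "attitude" of the camera in the world; the wrist camera has in their place "hand_eye" (4x4, takes a point from camera to tool coordinates, whose origin is the TCP and whose axes are the flange's). Camera axes: x right, y up, looking along -z (the intrinsics and any distortion apply to the point x, -y, -z); pixel columns grow to the right and rows downward; lengths in m; the calibration is good to about 2 mm. A picture is of the moment at which its call begins: read the wrist's pose just before it. There is no depth.
- ticket.hand_in(): hands the job in; it is judged then, once.
The state is a dict: "time": time; "q": joint angles; "joint_velocities": joint speeds; "joint_torque": joint torques, N m; "position": TCP position; "tool_rot": TCP orientation; "ft_force": force on the tool from outside, world axes, zero at the start; "moment": the same for the moment, N m; "grip_width": finger opening in m; "grip_force": force on a finger pad.
Only numpy, scipy, OpenCV 4.12 (cv2) and the standard library are available. Lean on these libraries where they do the work, as an engineer would, in place of code of your own. Each camera call takes 0.05 s, during which the arm holds its last target. There are 200 camera calls.

### The job

The customer keeps the three crystal points standing on the choosing board; clear away the stones around them. Gently sweep the four loose tumbled stones across the cloth with your fingertips and over the open end of the board, into the crate that holds the tumbled stones. Do not pinch or pick up any stone, and leave the crystal points standing where they are.

Things in the scene. Friction and masses are not known exactly. Their poses are not given: they have to be found in the camera images.
- board: Choosing board: low plywood step fixed to the table, 300 mm along own x, 290 mm along own y; flat navy cloth top 65 mm above the table. Each x edge has a wooden rim rising 15 mm above the cloth, inner faces 138 mm from the centre. The two ends (145 mm from the centre along own y) are open, without a rim. Origin: centre of the underside, on the table; z up.
- crate_tumbled: Open wooden crate, 300 (own x) x 150 (own y) x 50 mm high, walls 8 mm, fixed, with a layer of smooth tumbled stones (fixed; tops 21 mm above the table). Tucked under one open end of the board (either one), parallel to it, centre 212 mm from the board's; its inner wall is flush with the board's end, so what goes over drops straight in. Origin: centre of the underside.
- crate_points: A like crate under the board's other open end, filled with rough pointed crystals lying down (fixed, at most 30 mm above the table). No stone belongs in it. Origin: centre of its underside.
- stone_a: Loose reddish brown tumbled stone lying on the board: smooth flattened oval pebble, 40 x 36 x 18 mm high, widest 8 mm above its underside, 20 to 55 g. It slides when pushed and does not roll. Origin: centre of its underside.
- stone_b: Loose pale pink tumbled stone lying on the board: smooth flattened oval pebble, 37 x 34 x 17 mm high, widest 8 mm above its underside, 20 to 55 g. It slides when pushed and does not roll. Origin: centre of its underside.
- stone_c: Loose green tumbled stone lying on the board: smooth flattened oval pebble, 39 x 36 x 19 mm high, widest 8 mm above its underside, 20 to 55 g. It slides when pushed and does not roll. Origin: centre of its underside.
- stone_d: Loose pale grey tumbled stone lying on the board: smooth flattened oval pebble, 36 x 34 x 18 mm high, widest 8 mm above its underside, 20 to 55 g. It slides when pushed and does not roll. Origin: centre of its underside.
- point_a: Crystal point, milky white, standing upright on the board among the stones: six-sided, 24 mm across, 52 mm tall, pointed at the top, about 50 g, loose and easily knocked over. Origin: centre of its foot; z up the point.
- point_b: Crystal point, smoky brown, standing upright on the board among the stones: six-sided, 24 mm across, 50 mm tall, pointed at the top, about 50 g, loose and easily knocked over. Origin: centre of its foot; z up the point.
- point_c: Crystal point, pale pink, standing upright on the board among the stones: six-sided, 24 mm across, 48 mm tall, pointed at the top, about 50 g, loose and easily knocked over. Origin: centre of its foot; z up the point.

How it is judged:
By the outcome, as a careful person would: the job done as asked, in the order asked, and still so for the second after the job is handed in, with the robot touching nothing.
It also fails if it takes over 70 s, if anything falls off the work surface, if the arm or the gripper's body presses on something with over 40 N, if the wrist force passes 120 N, or if a joint passes its speed limit or range.

## Working session

There is one attempt and no reset: what is moved stays moved. The work goes in short steps, Python scripts to look and compute and a tool call to move; the robot and the scene stay as the last step left them, time stands still between calls to the robot, and variables do not carry over. Pictures are saved under pics/ and viewed, at most 10 in all, crops included, and the job is handed in when it is done.

Besides the shell and the picture viewer there is one more tool, called by a JSON object that holds its "name" and its "arguments", one argument or row to a line. drive_tool: Moves the arm, as the interface text tells. Its arguments: {"type":"object","properties":{"deltas":{"type":"array"},"gripper":{"type":"number"},"squeeze":{"type":"number"}},"required":["deltas"]}

```bash
mkdir -p pics; ls
python3 - <<'E'
from rig import sensors, eyes, robot
import cv2
o=sensors.get_obs(); print(o['time'],o['position'],o['tool_rot'],o['grip_width'],robot.tip_reach)
for n in ("top","scene"):
    c=eyes.camera(n); cv2.imwrite(f"pics/{n}0.png",c["img"][:,:,::-1]); print({k:v for k,v in c.items() if k!="img"})
E
```

```text
pics
0.0 [0.23247388 0.5794148  0.2435896 ] [ 1.89756341e-01  9.81830629e-01 -1.00091054e-03 -3.80661944e-04] 0.0867459877695326 0.022
{'fov_y': 49.58515087220667, 'cx': 310.9947628945816, 'cy': 196.83223963834496, 'xyz': array([0.48350535, 0.02725833, 0.78874649]), 'attitude': array([-0.05413242,  0.04833073,  0.7108565 , -0.69958335])}
{'fov_y': 48.31653587229404, 'cx': 325.4057411172711, 'cy': 199.94268354903454, 'xyz': array([1.0062141 , 0.13578273, 0.61888136]), 'attitude': array([0.2024343 , 0.25671526, 0.74434958, 0.58228973])}
```

View pics/top0.png

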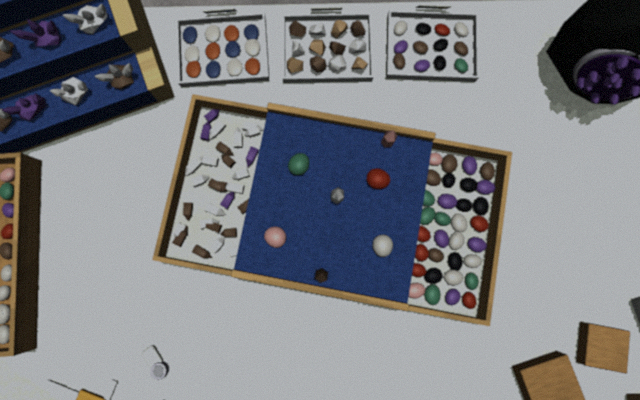

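View pics/scene0.png

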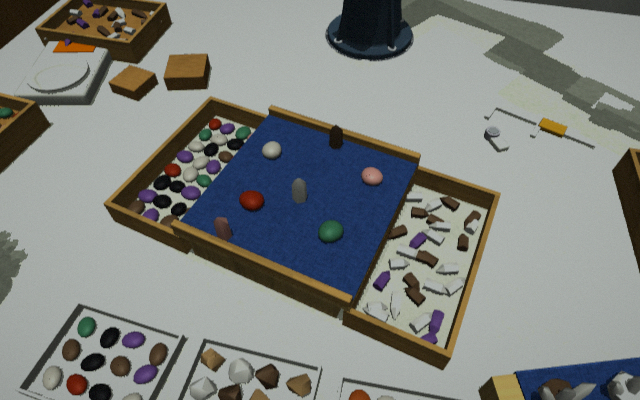

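The top view shows the tumbled crate on the right. The loose stones are green (298,164), red (377,179), pink (275,237) and grey (382,245). The points are white (338,195), pink (390,139) and brown (321,274). The scene view agrees.

```bash
cat > h.py <<'E'
import numpy as np, cv2
from scipy.spatial.transform import Rotation as R
def ray(c,u,v,z):
    f=c['img'].shape[0]/2/np.tan(np.radians(c['fov_y']/2))
    d=R.from_quat(c['attitude']).apply([(u-c['cx'])/f,-(v-c['cy'])/f,-1])
    return c['xyz']+d*(z-c['xyz'][2])/d[2]
def blobs(c):
    "cloth hull contour and centroids of non-blue blobs inside it"
    im=c['img'].astype(int); m=((im[...,2]>im[...,0]+35)&(im[...,2]>im[...,1]+20)).astype(np.uint8)
    n,l,s,_=cv2.connectedComponentsWithStats(m)
    ks=[k for k in range(1,n)]; k=max(ks,key=lambda k:s[k,4]); b=(l==k).astype(np.uint8)
    cs,_=cv2.findContours(b,cv2.RETR_EXTERNAL,cv2.CHAIN_APPROX_NONE); hull=cv2.convexHull(max(cs,key=len))
    f=cv2.fillConvexPoly(np.zeros_like(b),hull,1); h=cv2.erode(f,np.ones((3,3)))&(1-b)
    n,l,s,ce=cv2.connectedComponentsWithStats(h.astype(np.uint8))
    return hull,[(ce[i],s[i],im[l==i].mean(0).round()) for i in range(1,n) if s[i,4]>25]
E
python3 - <<'E'
from h import *; from rig import eyes
for n in("top","scene"):
    c=eyes.camera(n); h,b=blobs(c)
    box=cv2.boxPoints(cv2.minAreaRect(h))
    ap=cv2.approxPolyDP(h,8,True)[:,0]
    print(n,"corners",[ (p.tolist(),ray(c,*p,.065)[:2].round(4).tolist()) for p in ap])
    for ce,s,col in b: print(ce.round(1),s,col,"z73",ray(c,*ce,.073)[:2].round(4),"z65",ray(c,*ce,.065)[:2].round(4),"z90",ray(c,*ce,.09)[:2].round(4))
E
```

```text
top corners [([268, 112], [0.7397, 0.1049]), ([431, 142], [0.6809, -0.175]), ([406, 302], [0.4137, -0.1196]), ([235, 268], [0.4725, 0.1598])]
[387.9 140.6] [381 134  16  14 161] [70. 54. 56.] z73 [ 0.6826 -0.0998] z65 [ 0.6848 -0.1012] z90 [ 0.6779 -0.0968]
[298.3 164. ] [288 153  21  23 397] [48. 81. 66.] z73 [0.6445 0.0529] z65 [0.6463 0.0532] z90 [0.6406 0.0523]
[377.6 178.6] [366 168  25  22 434] [87. 34. 29.] z73 [ 0.6171 -0.08  ] z65 [ 0.6186 -0.0812] z90 [ 0.6139 -0.0774]
[336.7 195.4] [330 187  14  18 193] [80. 82. 85.] z73 [ 0.5898 -0.0107] z65 [ 0.591  -0.0111] z90 [ 0.5873 -0.0098]
[274.9 236.4] [264 226  23  22 398] [135. 107. 106.] z73 [0.5231 0.0928] z65 [0.5236 0.0936] z90 [0.5222 0.0913]
[382.3 245.2] [372 234  22  23 390] [129. 130. 127.] z73 [ 0.5059 -0.0834] z65 [ 0.5062 -0.0846] z90 [ 0.5054 -0.0808]
[320.8 275.1] [314 268  14  15 160] [36. 31. 30.] z73 [0.4591 0.0184] z65 [0.4588 0.0183] z90 [0.4597 0.0186]
scene corners [([268, 115], [0.4143, -0.119]), ([416, 164], [0.4714, 0.1625]), ([353, 298], [0.7374, 0.109]), ([181, 220], [0.6743, -0.1717])]
[334.9 142.6] [
[... 197 characters left out ...]
 0.5221 -0.0741]
[371.6 176.1] [361 166  22  20 343] [129.  97.  91.] z73 [0.5233 0.0951] z65 [0.5162 0.0945] z90 [0.5384 0.0964]
[299.  190.6] [292 178  16  26 331] [70. 73. 70.] z73 [ 0.5813 -0.011 ] z65 [ 0.575  -0.0131] z90 [ 0.5945 -0.0064]
[251.4 200.1] [239 190  26  22 446] [85. 28. 17.] z73 [ 0.6176 -0.0774] z65 [ 0.6119 -0.0806] z90 [ 0.6297 -0.0708]
[222.3 227.8] [213 216  20  25 322] [70. 52. 49.] z73 [ 0.6773 -0.1016] z65 [ 0.6725 -0.1051] z90 [ 0.6876 -0.0942]
[330.2 231.2] [318 220  26  24 487] [38. 76. 57.] z73 [0.6447 0.0551] z65 [0.6394 0.0539] z90 [0.656  0.0576]
[327.2 284.7] [296 271  57  26  83] [100.  87.  69.] z73 [0.7306 0.0716] z65 [0.7266 0.0706] z90 [0.7392 0.0736]
```

{"name": "drive_tool", "arguments": {
  "deltas": [
    [[0,0,0,0,0,0.116],[0,0,0,0,0,0.116],[0,0,0,0,0,0.116],[0,0,0,0,0,0.116],[0,0,0,0,0,0.116],[0,0,0,0,0,0.116],[0,0,0,0,0,0.116],[0,0,0,0,0,0.116]]
  ],
  "gripper": 16,
  "squeeze": 5
}}

```text
time: 0.87
position: [0.2327, 0.5798, 0.2442]
tool_rot: [0.611, 0.791, -0.0, 0.0]
ft_force: [0.1, -0.5, 0.1]
grip_width: 0.0417
grip_force: 0.0
```

{"name": "drive_tool", "arguments": {
  "deltas": [
    [[0,0,0,0,0,0.116],[0,0,0,0,0,0.116],[0,0,0,0,0,0.116],[0,0,0,0,0,0.116],[0,0,0,0,0,0],[0,0,0,0,0,0]]
  ]
}}

```text
time: 1.37
position: [0.2327, 0.5798, 0.2443]
tool_rot: [0.774, 0.633, -0.0, 0.0]
ft_force: [0.1, 0.1, -0.1]
grip_width: 0.0146
grip_force: 0.0
```

```bash
cat >> h.py <<'E'
C=np.array([.5755,-.006]); u=np.array([-.0588,-.2799]); u/=np.linalg.norm(u); v=np.array([-u[1],u[0]])
def st(p): d=np.array(p[:2])-C; return d@u,d@v
def go(o,s,t,z):
    "tool-frame mm from state o to board coordinates s,t and height z"
    g=np.r_[C+s*u+t*v,z]; return (R.from_quat(o['tool_rot']).inv().apply(g-o['position'])*1e3).round(1)
def status():
    from rig import sensors
    o=sensors.get_obs(); r=R.from_quat(o['tool_rot']); x=r.as_matrix()
    print('t',round(o['time'],2),'p',o['position'].round(4),'st',np.round(st(o['position']),4),'yaw err',np.arctan2(*(x[:2,1]@np.array([-u,v]).T)).round(3),'tilt',x[2].round(3),'F',o['ft_force'].round(1),'w',o['grip_width'].round(4),o['q'].round(2)); return o
E
python3 - <<'E'
from h import *
for n,p in dict(green=(.6446,.054),red=(.6173,-.079),pink=(.5232,.094),grey=(.5062,-.082),white=(.589,-.009),pinkpt=(.681,-.098),brown=(.459,.0185)).items(): print(n,np.round(st(p),4))
o=status(); print(go(o,.045,-.052,.17))
E
```

```text
green [-0.0729  0.0553]
red [0.0628 0.0559]
pink [-0.0871 -0.0717]
grey [ 0.0886 -0.0522]
white [0.0002 0.0138]
pinkpt [0.0683 0.1222]
brown [-0.    -0.119]Traceback (most recent call last):
  File "<stdin>", line 3, in <module>
  File "h.py", line 24, in status
    print('t',round(o['time'],2),'p',o['position'].round(4),'st',np.round(st(o['position']),4),'yaw err',np.arctan2(*(x[:2,1]@np.array([-u,v]).T)).round(3),'tilt',x[2].round(3),'F',o['ft_force'].round(1),'w',o['grip_width'].round(4),o['q'].round(2)); return o
                                                                                                                                                                                                                ^^^^^^^^^^^^^^^^^^^^^
AttributeError: 'float' object has no attribute 'round'
```

```bash
sed -i "s/o\['grip_width'\].round(4),o\['q'\].round(2)/round(o['grip_width'],4),np.round(o['q'],2)/" h.py
python3 - <<'E'
from h import *
o=status(); print(go(o,.045,-.052,.17))
E
```

```text
t 1.37 p [0.2327 0.5798 0.2443] st [-0.5029 -0.4559] yaw err 0.007 tilt [-0.001 -0.    -1.   ] F [ 0.1  0.1 -0.1] w 0.0146 [1.01 0.53 1.43 0.   1.18 1.21]
[-550.6  400.    74.5]
```

{"name": "drive_tool", "arguments": {
  "deltas": [
    [[-32,23,0,0,0,0],[-32,23,0,0,0,0],[-32,23,0,0,0,0],[-32,23,0,0,0,0],[-32,23,0,0,0,0],[-32,23,0,0,0,0],[-32,23,0,0,0,0],[-32,23,0,0,0,0]]
  ]
}}

```text
time: 2.03
position: [0.3618, 0.2905, 0.2447]
tool_rot: [0.774, 0.633, 0.0, 0.0]
ft_force: [0.5, -0.3, 0.9]
grip_width: 0.0138
grip_force: 0.0
```

{"name": "drive_tool", "arguments": {
  "deltas": [
    [[-32,23,0,0,0,0],[-32,23,0,0,0,0],[-32,23,0,0,0,0],[-32,23,0,0,0,0],[-32,23,0,0,0,0],[-32,23,0,0,0,0],[-32,23,0,0,0,0],[-32,23,0,0,0,0]]
  ]
}}

```text
time: 2.7
position: [0.4905, 0.0023, 0.2448]
tool_rot: [0.774, 0.633, 0.0, 0.0]
ft_force: [0.4, 0.9, 0.3]
grip_width: 0.0137
grip_force: 0.0
```

{"name": "drive_tool", "arguments": {
  "deltas": [
    [[-20,16,12,0,0,0],[-18,16,20,0,0,0],[0,0,20,0,0,0],[0,0,20,0,0,0],[0,0,0,0,0,0],[0,0,0,0,0,0]]
  ]
}}

```text
time: 3.2
position: [0.513, -0.0392, 0.1719]
tool_rot: [0.775, 0.632, -0.001, -0.001]
ft_force: [-0.3, 0.2, -0.2]
grip_width: 0.0141
grip_force: 0.0
```

Run:
```python
from h import *
o=status(); print(go(o,.045,-.052,.0915),go(o,.158,-.052,.0915))
```

```text
t 3.2 p [ 0.513  -0.0392  0.1719] st [ 0.0454 -0.0543] yaw err 0.005 tilt [ 0.    -0.003 -1.   ] F [-0.3  0.2 -0.2] w 0.0141 [-0.29  0.49  1.78  0.    0.88 -0.09]
[ 0.3  2.6 80.3] [-112.7    1.9   80.3]
```

{"name": "drive_tool", "arguments": {
  "deltas": [
    [[0,2,20,0,0,0],[0,0,20,0,0,0],[0,0,20,0,0,0],[0,0,12,0,0,0],[0,0,8,0,0,0],[0,0,0,0,0,0]]
  ]
}}

```text
time: 3.7
position: [0.5158, -0.0394, 0.0924]
tool_rot: [0.775, 0.632, -0.0, -0.0]
ft_force: [0.7, 0.2, 1.1]
grip_width: 0.0143
grip_force: 0.0
```

{"name": "drive_tool", "arguments": {
  "deltas": [
    [[-5,0,0,0,0,0],[-6,0,0,0,0,0],[-6,0,0,0,0,0],[-6,0,0,0,0,0],[-6,0,0,0,0,0],[-6,0,0,0,0,0],[-6,0,0,0,0,0],[-6,0,0,0,0,0]]
  ]
}}

```text
time: 4.37
position: [0.5061, -0.0866, 0.0927]
tool_rot: [0.775, 0.632, 0.0, 0.0]
ft_force: [-0.5, 0.6, -0.4]
grip_width: 0.0139
grip_force: 0.2
```

{"name": "drive_tool", "arguments": {
  "deltas": [
    [[-6,0,0,0,0,0],[-6,0,0,0,0,0],[-6,0,0,0,0,0],[-6,0,0,0,0,0],[-6,0,0,0,0,0],[-6,0,0,0,0,0],[-6,0,0,0,0,0],[-6,0,0,0,0,0]]
  ]
}}

```text
time: 5.03
position: [0.4964, -0.1334, 0.0925]
tool_rot: [0.775, 0.632, -0.0, 0.0]
ft_force: [-0.3, 0.5, 0.3]
grip_width: 0.0143
grip_force: 0.0
```

{"name": "drive_tool", "arguments": {
  "deltas": [
    [[-6,0,0,0,0,0],[-6,0,0,0,0,0],[-5,0,0,0,0,0],[0,0,0,0,0,0],[0,0,0,0,0,0],[0,0,-20,0,0,0],[0,0,-40,0,0,0],[0,0,-20,0,0,0]]
  ]
}}

```text
time: 5.7
position: [0.4939, -0.1494, 0.1748]
tool_rot: [0.775, 0.632, 0.0, 0.001]
ft_force: [0.6, -0.5, 0.8]
grip_width: 0.014
grip_force: 0.0
```

Run:
```python
from h import *
from rig import eyes
o=status(); print(go(o,-.132,-.07,.17),go(o,.045,-.052,.17))
c=eyes.camera("scene"); cv2.imwrite("pics/s1.png",c["img"][:,:,::-1])
```

```text
t 5.7 p [ 0.4939 -0.1494  0.1748] st [ 0.1572 -0.0504] yaw err 0.004 tilt [-0.     0.002 -1.   ] F [ 0.6 -0.5  0.8] w 0.014 [-0.51  0.48  1.78  0.    0.88 -0.31]
[289.3 -18.3   4.7] [112.2  -1.1   4.8]
```

View pics/s1.png

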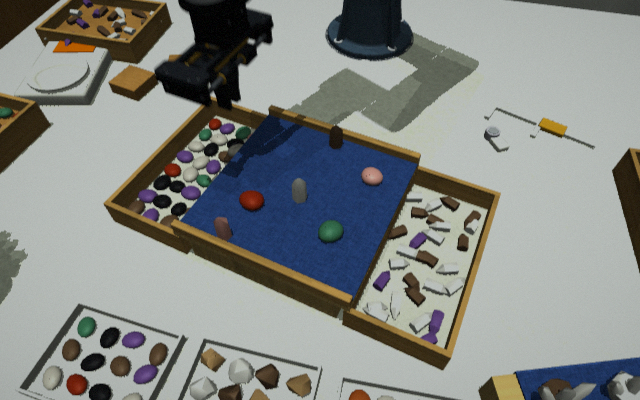

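The grey stone has left the board and everything else stands unchanged (white point (299,190), brown (336,136), pink (222,227)). The pink stone is next.

{"name": "drive_tool", "arguments": {
  "deltas": [
    [[36,-2,0,0,0,0],[36,-2,0,0,0,0],[36,-2,0,0,0,0],[36,-2,0,0,0,0],[36,-2,0,0,0,0],[36,-3,0,0,0,0],[36,-3,0,0,0,0],[37,-3,0,0,0,0]]
  ]
}}

```text
time: 6.42
position: [0.5322, 0.1395, 0.1723]
tool_rot: [0.775, 0.632, -0.0, -0.0]
ft_force: [0.3, -0.3, -1.1]
grip_width: 0.0139
grip_force: 0.0
```

{"name": "drive_tool", "arguments": {
  "deltas": [
    [[0,0,0,0,0,0],[0,0,20,0,0,0],[0,0,20,0,0,0],[0,0,20,0,0,0],[0,0,15,0,0,0],[0,0,8,0,0,0],[0,0,0,0,0,0]]
  ]
}}

```text
time: 7.0
position: [0.5317, 0.1374, 0.0885]
tool_rot: [0.775, 0.632, -0.001, -0.001]
ft_force: [-0.2, -0.6, -0.0]
grip_width: 0.0141
grip_force: 0.0
```

Run:
```python
from h import *
o=status(); print(go(o,.157,-.056,.092))
```

```text
t 7.0 p [0.5317 0.1374 0.0885] st [-0.1313 -0.0723] yaw err 0.004 tilt [-0.001 -0.003 -1.   ] F [-0.2 -0.6 -0. ] w 0.0141 [0.05 0.66 1.75 0.   0.74 0.25]
[-288.4   15.1   -3.4]
```

{"name": "drive_tool", "arguments": {
  "deltas": [
    [[0,0,-3,0,0,0],[-6,0.5,0,0,0,0],[-7,0.5,0,0,0,0],[-7,0.5,0,0,0,0],[-7,0.5,0,0,0,0],[-7,0.5,0,0,0,0],[-7,0.5,0,0,0,0],[-7,0.5,0,0,0,0]]
  ]
}}

```text
time: 7.67
position: [0.5264, 0.0888, 0.0927]
tool_rot: [0.775, 0.632, 0.0, 0.0]
ft_force: [0.1, 1.4, 1.0]
grip_width: 0.0139
grip_force: 0.2
```

{"name": "drive_tool", "arguments": {
  "deltas": [
    [[-7,0.5,0,0,0,0],[-7,0.5,0,0,0,0],[-7,0.5,0,0,0,0],[-7,0.5,0,0,0,0],[-7,0.5,0,0,0,0],[-7,0.5,0,0,0,0],[-7,0.5,0,0,0,0],[-7,0.5,0,0,0,0]]
  ]
}}

```text
time: 8.33
position: [0.519, 0.0334, 0.0925]
tool_rot: [0.775, 0.632, -0.0, -0.0]
ft_force: [0.0, 0.8, 0.3]
grip_width: 0.0135
grip_force: 0.2
```

{"name": "drive_tool", "arguments": {
  "deltas": [
    [[-7,0.5,0,0,0,0],[-7,0.5,0,0,0,0],[-7,0.5,0,0,0,0],[-7,0.5,0,0,0,0],[-7,0.5,0,0,0,0],[-7,0.5,0,0,0,0],[-7,0.5,0,0,0,0],[-7,0.5,0,0,0,0]]
  ]
}}

```text
time: 9.0
position: [0.5117, -0.0223, 0.0926]
tool_rot: [0.775, 0.632, -0.0, -0.0]
ft_force: [1.4, 0.6, -0.4]
grip_width: 0.0137
grip_force: 0.2
```

Run:
```python
from h import *
from rig import eyes
o=status(); print(go(o,.157,-.056,.092))
c=eyes.camera("scene"); cv2.imwrite("pics/s2.png",c["img"][60:340,90:510,::-1])
```

```text
t 9.0 p [ 0.5117 -0.0223  0.0926] st [ 0.0291 -0.0591] yaw err 0.004 tilt [-0. -0. -1.] F [ 1.4  0.6 -0.4] w 0.0137 [-0.26  0.62  1.84 -0.    0.68 -0.06]
[-127.9    2.6    0.6]
```

View pics/s2.png

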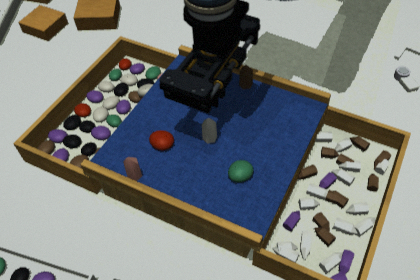

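The pink stone is being carried along ahead of the fingers and the points are untouched. I'll continue, drifting a little sideways so it doesn't land on the grey stone.

{"name": "drive_tool", "arguments": {
  "deltas": [
    [[-7,-1,0,0,0,0],[-7,-1,0,0,0,0],[-7,-1,0,0,0,0],[-7,-1,0,0,0,0],[-7,-1,0,0,0,0],[-7,-1,0,0,0,0],[-7,-1,0,0,0,0],[-7,-1,0,0,0,0]]
  ]
}}

```text
time: 9.72
position: [0.4923, -0.0755, 0.0926]
tool_rot: [0.775, 0.632, -0.0, -0.0]
ft_force: [1.1, 0.2, -0.1]
grip_width: 0.0138
grip_force: 0.1
```

{"name": "drive_tool", "arguments": {
  "deltas": [
    [[-7,-1,0,0,0,0],[-7,-1,0,0,0,0],[-7,-1,0,0,0,0],[-7,-1,0,0,0,0],[-7,-1,0,0,0,0],[-6,0,0,0,0,0],[-6,0,0,0,0,0],[-6,0,0,0,0,0]]
  ]
}}

```text
time: 10.38
position: [0.477, -0.1264, 0.0925]
tool_rot: [0.775, 0.632, -0.0, 0.0]
ft_force: [0.2, 0.0, 1.1]
grip_width: 0.0139
grip_force: 0.0
```

{"name": "drive_tool", "arguments": {
  "deltas": [
    [[-6,0,0,0,0,0],[-6,0,0,0,0,0],[-6,0,0,0,0,0],[0,0,0,0,0,0],[0,0,0,0,0,0],[0,0,-20,0,0,0],[0,0,-40,0,0,0],[0,0,-20,0,0,0]]
  ]
}}

```text
time: 11.05
position: [0.4741, -0.1433, 0.1748]
tool_rot: [0.775, 0.632, 0.0, 0.001]
ft_force: [0.5, -0.1, 0.0]
grip_width: 0.0138
grip_force: 0.0
```

Run:
```python
from h import *
from rig import eyes
o=status(); print(go(o,.019,.060,.172))
c=eyes.camera("top"); cv2.imwrite("pics/s3.png",c["img"][80:340,140:540,::-1])
for ce,s,col in blobs(c)[1]: print(ce.round(1),s[4],col)
```

```text
t 11.05 p [ 0.4741 -0.1433  0.1748] st [ 0.1553 -0.071 ] yaw err 0.004 tilt [-0.     0.002 -1.   ] F [ 0.5 -0.1  0. ] w 0.0138 [-0.52  0.46  1.83  0.    0.85 -0.32]
[135.7 131.6   3. ]
[388.  140.4] 162 [88. 69. 70.]
[298.2 163.9] 387 [ 61. 101.  83.]
[377.6 178.6] 427 [108.  43.  36.]
[336.9 195.2] 179 [103. 105. 107.]
[396.1 249.5] 606 [21. 30. 53.]
[320.8 275.2] 154 [45. 39. 37.]
[374.1 285.8] 152 [19. 29. 52.]
```

View pics/s3.png

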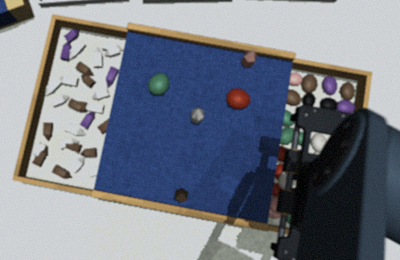

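Both left stones are gone. Red and green remain, and all three points are in place. Red is next.

{"name": "drive_tool", "arguments": {
  "deltas": [
    [[17,17,0,0,0,0],[22,22,0,0,0,0],[22,22,0,0,0,0],[22,21,0,0,0,0],[22,21,0,0,0,0],[22,21,0,0,0,0],[7,7,0,0,0,0],[0,0,0,0,0,0]]
  ]
}}

```text
time: 11.77
position: [0.6303, -0.0367, 0.1721]
tool_rot: [0.774, 0.633, 0.0, 0.0]
ft_force: [0.3, 0.1, 0.3]
grip_width: 0.0139
grip_force: 0.0
```

Run:
```python
from h import *
o=status(); print(go(o,.022,.060,.092))
```

```text
t 11.77 p [ 0.6303 -0.0367  0.1721] st [0.0188 0.0599] yaw err 0.007 tilt [ 0.     0.001 -1.   ] F [0.3 0.1 0.3] w 0.0139 [-0.23  0.62  1.48  0.    1.04 -0.04]
[-3.2 -0.1 80.1]
```

{"name": "drive_tool", "arguments": {
  "deltas": [
    [[-3,0,20,0,0,0],[0,0,20,0,0,0],[0,0,20,0,0,0],[0,0,13,0,0,0],[0,0,7,0,0,0],[0,0,0,0,0,0]]
  ]
}}

```text
time: 12.27
position: [0.6262, -0.0418, 0.0908]
tool_rot: [0.775, 0.632, -0.001, -0.002]
ft_force: [0.0, 0.8, 0.6]
grip_width: 0.0139
grip_force: 0.0
```

{"name": "drive_tool", "arguments": {
  "deltas": [
    [[-6,0,0,0,0,0],[-6,0,0,0,0,0],[-6,0,0,0,0,0],[-6,0,0,0,0,0],[-7,0,0,0,0,0],[-7,-1,0,0,0,0],[-7,-1,0,0,0,0],[-7,-1,0,0,0,0]]
  ]
}}

```text
time: 12.93
position: [0.6145, -0.0926, 0.0927]
tool_rot: [0.775, 0.632, 0.0, 0.0]
ft_force: [0.5, 0.4, 0.3]
grip_width: 0.0138
grip_force: 0.2
```

{"name": "drive_tool", "arguments": {
  "deltas": [
    [[-7,-1,0,0,0,0],[-7,-1,0,0,0,0],[-7,-1,0,0,0,0],[-7,-1,0,0,0,0],[-7,-1,0,0,0,0],[-7,-1,0,0,0,0],[-7,-1,0,0,0,0],[-6,0,0,0,0,0]]
  ]
}}

```text
time: 13.6
position: [0.5963, -0.145, 0.0925]
tool_rot: [0.775, 0.632, -0.0, -0.0]
ft_force: [0.2, 0.7, 0.5]
grip_width: 0.0137
grip_force: 0.0
```

{"name": "drive_tool", "arguments": {
  "deltas": [
    [[-6,0,0,0,0,0],[-6,0,0,0,0,0],[-6,0,0,0,0,0],[-6,0,0,0,0,0],[-4,0,0,0,0,0],[0,0,0,0,0,0],[0,0,-30,0,0,0],[0,0,-40,0,0,0]]
  ]
}}

```text
time: 14.27
position: [0.5883, -0.1704, 0.1594]
tool_rot: [0.775, 0.632, -0.002, -0.005]
ft_force: [2.0, 0.8, 0.3]
grip_width: 0.014
grip_force: 0.0
```

Run:
```python
from h import *
from rig import eyes
o=status(); print(go(o,-.117,.060,.180))
c=eyes.camera("scene")
for ce,s,col in blobs(c)[1]: print(ce.round(1),s[4],col)
```

```text
t 14.27 p [ 0.5883 -0.1704  0.1594] st [0.1582 0.0464] yaw err 0.004 tilt [ 0.003 -0.01  -1.   ] F [2.  0.8 0.3] w 0.014 [-0.46  0.62  1.53  0.    1.   -0.26]
[275.2  14.5 -20. ]
[282.3 143.4] 712 [16. 27. 49.]
[335.  142.6] 140 [30. 26. 22.]
[227.2 179.1] 1414 [16. 28. 50.]
[298.9 190.5] 327 [84. 87. 84.]
[222.3 227.8] 320 [84. 63. 59.]
[330.2 231.2] 479 [46. 92. 69.]
[327.4 284.8] 80 [121. 105.  83.]
```

{"name": "drive_tool", "arguments": {
  "deltas": [
    [[15,0,-10,0,0,0],[36,2,0,0,0,0],[38,2,0,0,0,0],[38,2,0,0,0,0],[38,2,0,0,0,0],[38,2,0,0,0,0],[38,2,0,0,0,0],[32,2,0,0,0,0]]
  ]
}}

```text
time: 14.98
position: [0.6591, 0.0969, 0.1719]
tool_rot: [0.775, 0.632, -0.0, -0.001]
ft_force: [-0.3, -1.3, -0.0]
grip_width: 0.0139
grip_force: 0.0
```

{"name": "drive_tool", "arguments": {
  "deltas": [
    [[0,0,0,0,0,0],[0,0,0,0,0,0]]
  ]
}}

```text
time: 15.15
position: [0.659, 0.096, 0.1717]
tool_rot: [0.774, 0.634, -0.001, -0.001]
ft_force: [0.3, -0.7, 0.6]
grip_width: 0.0139
grip_force: 0.0
```

Run:
```python
from h import *
o=status(); print(go(o,-.117,.060,.092),go(o,.157,.065,.092))
```

```text
t 15.15 p [0.659  0.096  0.1717] st [-0.117   0.0608] yaw err 0.009 tilt [-0.    -0.002 -1.   ] F [ 0.3 -0.7  0.6] w 0.0139 [-0.02  0.66  1.39  0.    1.09  0.18]
[ 0.  -0.6 79.7] [-274.     2.    79.8]
```

{"name": "drive_tool", "arguments": {
  "deltas": [
    [[0,0,20,0,0,0],[0,0,20,0,0,0],[0,0,20,0,0,0],[0,0,13,0,0,0],[0,0,6,0,0,0],[0,0,0,0,0,0]]
  ]
}}

```text
time: 15.65
position: [0.6585, 0.0921, 0.0917]
tool_rot: [0.775, 0.631, -0.002, -0.001]
ft_force: [-0.5, -0.5, -0.2]
grip_width: 0.0138
grip_force: 0.0
```

{"name": "drive_tool", "arguments": {
  "deltas": [
    [[-6,0,0,0,0,0],[-7,0.1,0,0,0,0],[-7,0.1,0,0,0,0],[-7,0.1,0,0,0,0],[-7,0.1,0,0,0,0],[-7,0.1,0,0,0,0],[-7,0.1,0,0,0,0],[-7,0.1,0,0,0,0]]
  ]
}}

```text
time: 16.32
position: [0.6495, 0.038, 0.0938]
tool_rot: [0.775, 0.632, 0.0, 0.0]
ft_force: [1.1, -0.1, 0.3]
grip_width: 0.0138
grip_force: 0.2
```

{"name": "drive_tool", "arguments": {
  "deltas": [
    [[-7,0.1,0,0,0,0],[-7,0.1,0,0,0,0],[-7,0.1,0,0,0,0],[-7,0.1,0,0,0,0],[-7,0.1,0,0,0,0],[-7,0.1,0,0,0,0],[-7,0.1,0,0,0,0],[-7,0.1,0,0,0,0]]
  ]
}}

```text
time: 16.98
position: [0.6388, -0.0168, 0.0935]
tool_rot: [0.775, 0.632, -0.0, -0.0]
ft_force: [-0.5, -0.4, 0.4]
grip_width: 0.0138
grip_force: 0.2
```

Run:
```python
from h import *
from rig import eyes
o=status(); print(go(o,.157,.065,.092))
c=eyes.camera("scene"); cv2.imwrite("pics/s4.png",c["img"][60:340,90:510,::-1])
```

```text
t 16.98 p [ 0.6388 -0.0168  0.0935] st [-0.0024  0.0642] yaw err 0.004 tilt [-0. -0. -1.] F [-0.5 -0.4  0.4] w 0.0138 [-0.2   0.73  1.51 -0.    0.9   0.  ]
[-1.594e+02  1.000e-01  1.600e+00]
```

View pics/s4.png

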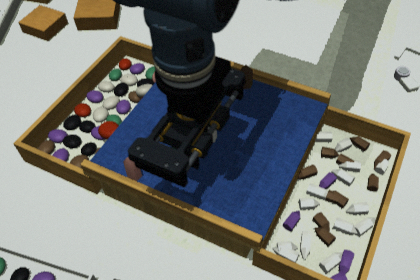

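Red is in the crate near the edge and the pink point still stands. I'll continue with green.

{"name": "drive_tool", "arguments": {
  "deltas": [
    [[-7,0,0,0,0,0],[-7,0,0,0,0,0],[-7,0,0,0,0,0],[-7,0,0,0,0,0],[-7,0,0,0,0,0],[-7,0,0,0,0,0],[-7,0,0,0,0,0],[-7,0,0,0,0,0]]
  ]
}}

```text
time: 17.7
position: [0.6275, -0.0718, 0.0936]
tool_rot: [0.775, 0.632, -0.0, -0.0]
ft_force: [0.6, 0.6, -0.3]
grip_width: 0.0139
grip_force: 0.1
```

{"name": "drive_tool", "arguments": {
  "deltas": [
    [[-7,0,0,0,0,0],[-7,0,0,0,0,0],[-7,0,0,0,0,0],[-7,1,0,0,0,0],[-7,1,0,0,0,0],[-7,1,0,0,0,0],[-7,1,0,0,0,0],[-7,1,0,0,0,0]]
  ]
}}

```text
time: 18.37
position: [0.6213, -0.1276, 0.0935]
tool_rot: [0.775, 0.632, -0.0, 0.0]
ft_force: [0.7, 0.2, 0.1]
grip_width: 0.014
grip_force: 0.1
```

{"name": "drive_tool", "arguments": {
  "deltas": [
    [[-7,1,0,0,0,0],[-7,1,0,0,0,0],[-6,0,0,0,0,0],[-6,0,0,0,0,0],[-6,0,0,0,0,0],[-6,0,0,0,0,0],[-6,0,0,0,0,0],[-4,0,0,0,0,0]]
  ]
}}

```text
time: 19.03
position: [0.6134, -0.1751, 0.0936]
tool_rot: [0.775, 0.632, -0.0, 0.0]
ft_force: [0.6, 0.2, 0.6]
grip_width: 0.014
grip_force: 0.0
```

{"name": "drive_tool", "arguments": {
  "deltas": [
    [[0,0,0,0,0,0],[0,0,-20,0,0,0],[0,0,-40,0,0,0],[0,0,-40,0,0,0],[-30,0,-40,0,0,0],[-40,0,0,0,0,0],[-40,0,0,0,0,0],[-40,0,0,0,0,0]]
  ]
}}

```text
time: 19.7
position: [0.5845, -0.3171, 0.2285]
tool_rot: [0.775, 0.633, 0.0, 0.001]
ft_force: [-0.1, 0.0, -0.1]
grip_width: 0.0141
grip_force: 0.0
```

{"name": "drive_tool", "arguments": {
  "deltas": [
    [[-40,0,0,0,0,0],[-40,0,0,0,0,0],[-20,0,0,0,0,0],[0,0,0,0,0,0],[0,0,0,0,0,0]]
  ]
}}

```text
time: 20.12
position: [0.5637, -0.4146, 0.2264]
tool_rot: [0.776, 0.631, 0.0, -0.001]
ft_force: [0.0, 1.2, -0.4]
grip_width: 0.0139
grip_force: 0.0
```

Run:
```python
from h import *
from rig import eyes
o=status()
a=[]
for n in("top","scene"):
    c=eyes.camera(n); a.append(c["img"][80:340,100:540,::-1])
    for ce,s,col in blobs(c)[1]: print(n,ce.round(1),s[4],col)
cv2.imwrite("pics/s5.png",np.vstack(a))
```

```text
t 20.12 p [ 0.5637 -0.4146  0.2264] st [0.4023 0.0724] yaw err 0.002 tilt [ 0.002 -0.001 -1.   ] F [ 0.   1.2 -0.4] w 0.0139 [-0.79  0.65  1.24  0.    1.25 -0.59]
top [387.9 140.6] 161 [74. 57. 59.]
top [336.7 195.5] 192 [83. 86. 89.]
top [320.9 275.1] 166 [35. 30. 31.]
scene [335.  142.6] 140 [26. 22. 19.]
scene [299.  190.6] 330 [74. 77. 75.]
scene [222.3 227.7] 322 [74. 56. 53.]
scene [327.2 284.7] 83 [106.  92.  74.]
```

View pics/s5.png

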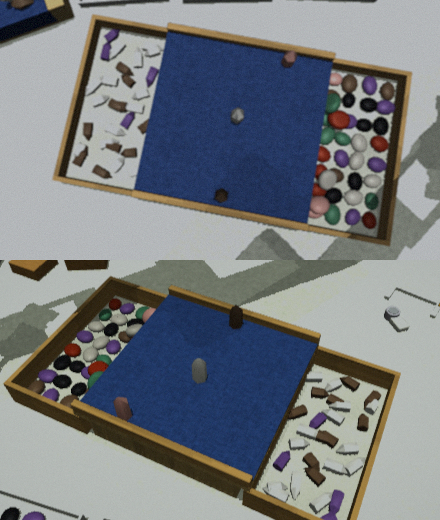

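The cloth is clear. In the top part of the picture all four stones lie in the tumbled crate: green (333,100), red (338,119), grey (328,180) and pink (318,206). The points' pixel positions match the start.

```bash
python3 -c "
from rig import ticket
print(ticket.hand_in())"
```

```text
the job is handed in; nothing more can be done
None
```

I swept all four stones off the open end into the tumbled-stone crate without pinching or lifting any; the three crystal points still stand where they were, and the job was handed in at about 20 s.

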